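# Screw a proud worktop outlet cover home with a torque screwdriver

## Robot

A 6-joint arm with a two-finger parallel gripper is mounted at the origin on the work surface. World frame = base frame: x ahead of the robot, y to its left, z up, the work surface at z = 0. Lengths are in mm, angles in degrees, forces in N, time in s.
With the tool pointing down it reaches from about 350 to 850 mm from the base axis. Payload 8.1 kg.
Tool frame: the origin (TCP) lies between the finger pads; the fingertips stand 17 mm ahead of it and the grasp point (between the pads) lies 2 mm behind it; z points along the fingers, y is the line along which they close (so a half turn about z gives the same grasp; the last joint's range is limited). The gripper opens to 85 mm and grips with 20 to 120 N. Pads are 22 mm wide; open, the fingers measure 114 mm over their backs; the gripper's body (76 mm by 85 mm) begins 54 mm behind the grasp point. The pads swing forward as they close: fully open they stand 13 mm farther back than shut.
Start: joints at [71.654, 7.471, 85.268, -0, 87.261, -4.893], TCP at [139.567, 583.547, 248.292] pointing down, gripper open.
Joint ranges: [-169.43, 169.43], [-51.17, 129.36], [1.28, 143.12], [-76.62, 256.62], [0, 156.53], [-152.29, 152.29]. Speed limits (degrees/s): [136.94, 136.94, 159.86, 180, 180, 180].

## Interface

Orientations are given as [roll, pitch, yaw] about the fixed x, y, z axes, in that order (R = Rz(yaw) Ry(pitch) Rx(roll)).
In Python, from bench import sense, snapshot, hand_in, trace, place_of gives the robot as it stands.
- The arm moves only by the shell command python3 -m handwheel 'ROWS' [FORCE]. ROWS is JSON, a list of rows, each a list of 7 numbers: the opening, from -1 (shut) to 1 (fully open), then the shift along the tool's x, y, z in cm, then the turn, a rotation vector about the tool's x, y, z in rad. A call has 1 to 12 rows; each row shifts and turns the commanded pose from where the row before left it, along the tool's axes as they then stand; what a row does not reach is not made up. A row lasts 1/12 s, in which the tool goes at most 41.7 mm and 7.16 degrees, less where a joint would pass 70% of its speed; a pose out of reach is approached as far as the arm can. A call with a gripper value outside its range is refused whole. The fingers move at their own pace and stop on an object; FORCE is the grip in N (left out, the last holds). Time passes only in rows, so rows that do not move let the fingers close. It gives the time, the measured TCP pose, the force, the opening and the grip force at its end, in the units of the state.
- sense(): the state, without advancing time (a new reading comes with each control period).
- snapshot(name): name is "scene" or "top" or "wrist"; returns a dict with "image" (384x512x3 uint8, red, green, blue), "intrinsics" (3x3 intrinsics, pixels), "R" (3x3) and "t" (3): a world point X has camera coordinates R X + t. Camera axes: x right, y down, z forward; pixel columns grow to the right and rows downward; lengths in mm; the calibration is good to about 2 mm. A picture is of the moment at which its call begins. There is no depth.
- hand_in(): hands the job in; it is judged then, once.
Trained networks look in a picture, given as the dict that the camera call returned (one of the last four; its "shot" number tells which), for a name from the list of things; names that differ only in an ending like _2 or _b are one class to them, and where a whole thing is asked for, a point or a joint stands for the part that bears it (a point fixed in the world has none). Each returns a list of dicts, best first, with "conf" (0 to 1); they miss things now and then, are a little off and sometimes report something else, mostly with a low value. They report only what shows in the picture. A call takes as long as a camera call.
- trace(picture, query): "pixels" (384x512 bool, what is visible of it).
- place_of(picture, query): "location" ([x, y, z] in mm, in world coordinates, good to about 4 mm: a listed point, or the origin of a listed thing).
The state is a dict: "time": time; "joint_pos": joint angles; "qd": joint speeds; "joint_efforts": joint torques, N m; "tool_pos": TCP position; "tcp_rot": TCP orientation; "ft_force": force on the tool from outside, world axes, zero at the start; "wrist_torque": the same for the moment, N m; "finger_gap": finger opening in mm; "grip_force": force on a finger pad.
Only numpy, scipy, OpenCV 4.12 (cv2) and the standard library are available. Lean on these libraries where they do the work, as an engineer would, in place of code of your own. Each camera call takes 0.05 s, during which the arm holds its last target. There are 200 camera calls.

## Task

The round screw cover of one of the two power outlets in the worktop has been left standing proud and would let water in. Take the torque screwdriver (wide flat blade, black six-sided handle) from its stand, set the blade in the slot of that cover, and, keeping the blade pressed down into it, screw the cover down clockwise until it is flush and the driver's clutch slips; then put the screwdriver back upright in its stand. Turn the cover only with the blade, not with the fingers, and leave everything else in its place.

Things in the scene. Friction and masses are not known exactly. Their poses are not given: they have to be found in the camera images.
- outlet_top (a point): Centre of the top face of the steel bezel of the outlet whose cover stands proud, 10 mm above the worktop: fixed round ring 92 mm across, opening 57 mm; nothing on it marks the slot's direction. Turning the cover clockwise (from above) sinks it 3.2 mm per rad (steep quick thread); 1.3 to 1.9 rad remain to a hard stop, top level with bezel. About 0.12 N m of friction; pushing alone does not sink it.
- cover: The proud cover, a metal disc 54 mm across, 4 to 6 mm above the bezel at first. Origin: centre of its top face; this frame sinks with it but does not turn. One straight slot through the centre, 24 mm long, 6 wide, 4 deep, ends closed. Its direction is not given: see it from above, or press the blade lightly on the face and turn until it drops in.
- outlet_shut: The other outlet, alike but with its cover already flush; fixed. Origin on the worktop at its centre.
- stand: Fixed birch screwdriver stand, 75 (x) by 190 (y) by 115 mm high, open at front and back. Origin under its centre, on the worktop. Top plate 12 mm thick, its top face at 115 mm, with three holes 60 mm apart along y; the screwdrivers start in the two end holes, the middle one is empty.
- hole_a (a point): Mouth of an end hole, at the stand's top face, z up. Round, 24 mm across, through the 12 mm top plate; below it is open down to 8 mm above the worktop. The torque screwdriver may go back in any free hole.
- hole_b (a point): Mouth of the middle hole, as hole_a.
- hole_c (a point): Mouth of the other end hole, as hole_a.
- driver_mid (a point): Middle of the torque screwdriver's handle, on its axis, z to the butt end; 170 mm above the worktop in the stand. About 210 g. Handle six-sided, 30 mm over flats (one pair faces this x axis), from 49 mm below this point to 45 above; butt cap ends 51 above. A shoulder 33 mm across, 55 below, rests on the stand; under it a 20 mm collar 12 long, a 10 mm shank, the blade.
- blade_tip (a point): Centre of the blade's tip edge, 150 mm below driver_mid on the same axis, z up along the shank towards the handle. The blade is 14 mm wide (along this frame's x), 2.6 mm thick (y), 18 mm long. Blade and shank turn with the handle, but through a clutch.
- clutch (a joint): How far, in rad, the driver's handle has slipped clockwise (seen from the butt) past its shank; 0 at the start. Up to about 0.30 N m the clutch carries the blade round, then the handle turns on smoothly while the blade stays still. A slip of 0.15 rad or more with the cover home is enough.
- crosshead: Small cross-head screwdriver with a slim round wooden handle 24 mm across, standing in the other end hole; top 187 mm above the worktop. Leave it. Origin at its shoulder, 115 mm up.
- filter: Grey cylindrical dishwasher mesh filter, 100 mm across its flange, 126 mm high, standing. Origin under its centre.
- flipbox: White flip-top plastic box, shut, 108 x 163 x 75 mm. Origin under its centre.
- carafe: Empty glass carafe, 84 mm across, 165 mm high. Origin under its centre.
- brush: Red bottle brush lying down, 290 mm long (along its y; bristles 51 mm across at the +y end). Origin on the worktop below the point where the wire handle meets the bristles.
- saucer: White saucer, 144 mm across, 16 mm high. Origin under its centre.
- cup: White teacup on the saucer, 86 mm across the rim, 58 mm high, small ear at its +y side. Origin under its centre.

How it is judged (in metres and radians):
On the way, in this order (a step that is already met when the one before it is completed fails the run):
1. the blade is down in the proud cover's slot with the driver upright (z of blade_tip in the frame of cover below -0.0025 m and horizontal distance between blade_tip and cover below 0.008 m and angle between blade_tip's own z axis and vertical below 0.15 rad), for 0.2 s.
2. with the blade still in the slot the cover is screwed home and the driver's clutch has slipped (z of cover in the frame of outlet_top below 0.0006 m and z of blade_tip in the frame of cover below -0.002 m and horizontal distance between blade_tip and cover below 0.008 m and value of joint clutch above 0.15 rad), for 0.1 s.
At the end, for the whole second after the job is handed in: The cover's top is level with the bezel (no more than 0.6 mm above it), and the torque screwdriver stands upright (within 0.1 rad) in one of the stand's holes, its shoulder down on the top face (within 4 mm) and its axis within 9 mm of the hole's centre, let go and at rest (z of cover in the frame of outlet_top below 0.0006 m and angle between driver_mid's own z axis and vertical below 0.1 rad and z of driver_mid in the frame of stand between 0.166 and 0.174 m and (horizontal distance between driver_mid and hole_a below 0.009 m or horizontal distance between driver_mid and hole_b below 0.009 m or horizontal distance between driver_mid and hole_c below 0.009 m)); the robot touches nothing.
It fails at once if the fingers push or turn the cover itself (contact force between the fingers and cover above 1 N).
It fails at once if the teacup or saucer is shoved or tipped (distance of any of cup, saucer from where it was at the start of the episode above 0.03 m or angle between cup's own z axis and vertical above 0.3 rad).
It fails at once if the carafe is shoved or tipped (distance of carafe from where it was at the start of the episode above 0.03 m or angle between carafe's own z axis and vertical above 0.3 rad).
It fails at once if the mesh filter, the flip-top box, the brush or the cross-head screwdriver is moved from its place (distance of any of filter, flipbox, brush, crosshead from where it was at the start of the episode above 0.03 m).
It also fails if it takes over 72 s, if anything falls off the work surface, if the arm or the gripper's body presses on something with over 40 N, if the wrist force passes 120 N, or if a joint passes its speed limit or range.

## Working session

There is one attempt and no reset: what is moved stays moved. The work goes in short steps, Python scripts to look and compute and a shell command to move; the robot and the scene stay as the last step left them, time stands still between calls to the robot, and variables do not carry over. Pictures are saved under pics/ and viewed, at most 11 in all, crops included, and the job is handed in when it is done.

```bash
ls; mkdir -p pics
cat > h.py <<'E'
import cv2, numpy as np
from bench import sense, snapshot, hand_in, trace, place_of
def save(s,n): cv2.imwrite('pics/'+n, cv2.cvtColor(s['image'],cv2.COLOR_RGB2BGR))
def proj(s,X):
    c=s['R']@np.array(X,float)+np.array(s['t']); p=s['intrinsics']@c; return p[:2]/p[2]
def ray(s,uv,z):
    R=np.array(s['R']);d=R.T@np.linalg.inv(s['intrinsics'])@[uv[0],uv[1],1];o=-R.T@np.array(s['t'])
    return o+d*(z-o[2])/d[2]
E
python3 - <<'E'
from h import *
a=snapshot('scene');b=snapshot('top')
save(a,'a.png');save(b,'b.png')
cv2.imwrite('pics/ab.png',np.vstack([cv2.imread('pics/a.png'),cv2.imread('pics/b.png')])[:,:])
for n in ['outlet_top','cover','outlet_shut','stand','hole_a','hole_b','driver_mid','blade_tip','crosshead','filter','flipbox','carafe','brush','saucer','cup']:
    for k,s in (('s',a),('t',b)):
        print(n,k,[(np.round(d['location']).tolist(),round(d['conf'],2)) for d in place_of(s,n)[:3]])
print(sense())
E
```

```text
pics
outlet_top s [([482.0, 10.0, 5.0], 0.91)]
outlet_top t [([482.0, 11.0, 13.0], 0.79)]
cover s [([486.0, 13.0, 14.0], 0.53)]
cover t []
outlet_shut s [([486.0, 11.0, 8.0], 0.66), ([516.0, -190.0, -3.0], 0.64)]
outlet_shut t [([512.0, -188.0, -1.0], 0.68)]
stand s [([738.0, -231.0, -0.0], 0.65), ([477.0, 333.0, 1.0], 0.6)]
stand t [([481.0, 330.0, 1.0], 0.82)]
hole_a s [([476.0, 331.0, 117.0], 0.91), ([487.0, 390.0, 114.0], 0.85), ([470.0, 272.0, 112.0], 0.69)]
hole_a t [([476.0, 332.0, 113.0], 0.86), ([474.0, 272.0, 115.0], 0.83), ([486.0, 393.0, 116.0], 0.75)]
hole_b s [([476.0, 331.0, 117.0], 0.91), ([487.0, 390.0, 114.0], 0.85), ([470.0, 272.0, 112.0], 0.69)]
hole_b t [([476.0, 332.0, 113.0], 0.86), ([474.0, 272.0, 115.0], 0.83), ([486.0, 393.0, 116.0], 0.75)]
driver_mid s [([488.0, 390.0, 169.0], 0.67), ([487.0, 11.0, 7.0], 0.53)]
driver_mid t [([489.0, 393.0, 170.0], 0.71)]
blade_tip s [([389.0, -354.0, 1.0], 0.55), ([489.0, 390.0, 22.0], 0.44)]
blade_tip t []
crosshead s [([477.0, 274.0, 117.0], 0.67), ([394.0, -352.0, 1.0], 0.39), ([482.0, 10.0, 7.0], 0.18)]
crosshead t [([
[... 548 characters left out ...]
 4.0], 0.65)]
{'time': 1.6, 'joint_pos': array([ 7.16546311e+01,  7.47203243e+00,  8.52649089e+01, -2.33026917e-03,
        8.72609009e+01, -4.89330727e+00]), 'qd': array([ 0.01992005, -0.03054663,  0.0270811 , -0.06685048,  0.01978082,
        0.04789017]), 'joint_efforts': array([-7.31631335e-04, -5.69292891e+01, -5.00856328e+01, -3.46272409e-04,
        1.09022509e-03, -4.28436670e-05]), 'tool_pos': array([139.58189515, 583.56520202, 248.31092776]), 'tcp_rot': array([1.79998049e+02, 2.50318897e-03, 1.66548050e+02]), 'ft_force': array([-0.44741627,  0.20535612, -0.17801193]), 'wrist_torque': array([-0.0210023 ,  0.08219943, -0.01136297]), 'grip_force': 0.0, 'finger_gap': 85.17705968168703}
```

View images.

Run:
```python
import cv2,numpy as np
a=cv2.imread('pics/a.png');b=cv2.imread('pics/b.png')
cv2.imwrite('pics/ab.png',np.vstack([a,b])[:, :] if 0 else cv2.resize(np.hstack([a,b]),(800,300)))
from h import *
b=snapshot('top')
c=proj(b,[482,11,15]);d=proj(b,[488,392,215]);print(c,d)
im=cv2.cvtColor(b['image'],cv2.COLOR_RGB2BGR)
f=lambda p,r:cv2.resize(im[int(p[1])-r:int(p[1])+r,int(p[0])-r:int(p[0])+r],(400,400),interpolation=cv2.INTER_CUBIC)
cv2.imwrite('pics/crop.png',np.hstack([f(c,25),f(d,25)]))
```

```text
[251.21200211 214.61947896] [121.74936928 210.6535854 ]
```

View pics/ab.png

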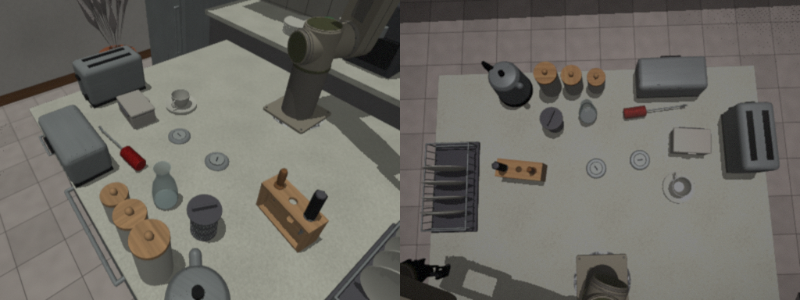

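View pics/crop.png

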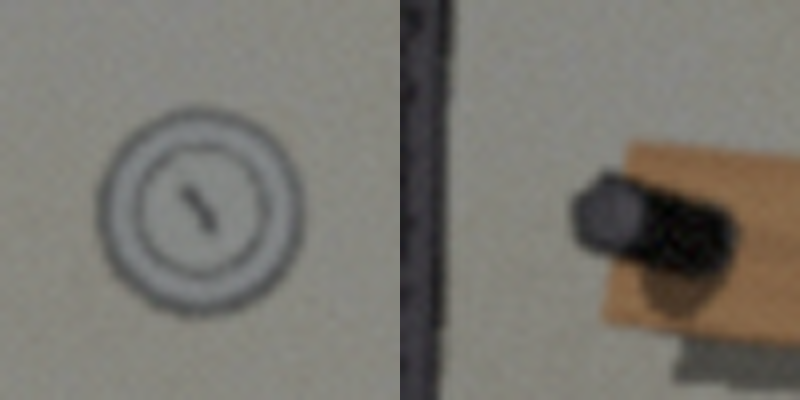

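The scene view shows the stand with the black driver nearest the rack and the crosshead at the other end. In the 8x top crop, the proud cover's slot runs from about (183,185) to (213,230), which is about 34° in the world frame. Next I'll move above the driver.

```bash
python3 -m handwheel '[[1,0,0,-4,0,0,0],[1,-1,-0.3,-4,0,0,0],[1,-3.7,-1,-1,0,0,0],[1,-3.8,-1.05,-1,0,0,0],[1,-3.8,-1.05,0,0,0,0],[1,-3.8,-1.05,0,0,0,0],[1,-3.8,-1.05,0,0,0,0],[1,-3.8,-1.05,0,0,0,0],[1,-3.8,-1.05,0,0,0,0],[1,-3.8,-1.05,0,0,0,0],[1,-3.8,-1,0,0,0,0],[1,-3.8,-0.9,0,0,0,0]]' 40
python3 - <<'E'
from h import *
s=snapshot('wrist');save(s,'w1.png');st=sense();print(st['tool_pos'],st['tcp_rot'],st['joint_pos'])
print('cam',-np.array(s['R']).T@s['t'], [ (np.round(d['location']),d['conf']) for n in ('driver_mid','hole_a') for d in place_of(s,n)[:3]])
E
```

```text
time: 2.65
tool_pos: [494.9, 389.1, 348.5]
tcp_rot: [180.0, 0.0, 166.5]
ft_force: [0.5, 0.7, -0.1]
finger_gap: 85.8
grip_force: 0.0
[500.54439127 384.80124897 347.37996302] [-1.79880162e+02  1.75084384e-01  1.66256101e+02] [ 33.01620922  11.33975303  70.74619141  -0.21164247  97.88136159
 -43.26878921]
cam [417.03913328 406.8296751  474.39604271] [(array([488., 390., 166.]), 0.65), (array([479., 336., 116.]), 0.83), (array([470., 272., 115.]), 0.72), (array([488., 384., 119.]), 0.55)]
```

View pics/w1.png

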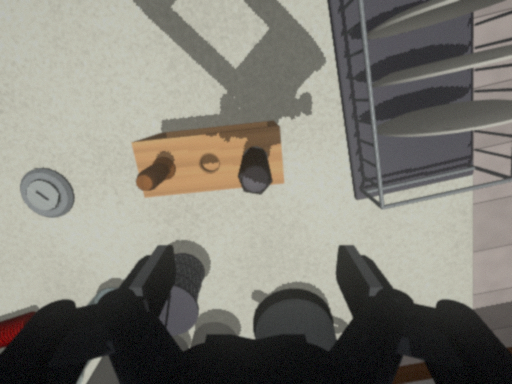

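The driver is at about (255,180), hexagonal butt towards the camera, with the empty hole at (210,162). I'll zoom in on the hexagon.

Run:
```python
from h import *
s=snapshot('wrist');save(s,'w2.png')
im=cv2.imread('pics/w2.png')[140:210,215:295]
im=cv2.convertScaleAbs(im,alpha=2.2)
cv2.imwrite('pics/w2c.png',cv2.resize(im,(640,560),interpolation=cv2.INTER_CUBIC))
ang=lambda p,q,z=221:(lambda d:(np.hypot(d[0],d[1]),np.degrees(np.arctan2(d[1],d[0]))))(ray(s,q,z)-ray(s,p,z))
print(ang((200,170),(240,170)),ang((255,170),(255,190)), ray(s,(255,180),221))
```

```text
(np.float64(36.95215217558631), np.float64(76.25505217410021)) (np.float64(19.372543957318356), np.float64(-13.792476805132361)) [486.02709566 389.06374786 221.        ]
```

View pics/w2c.png

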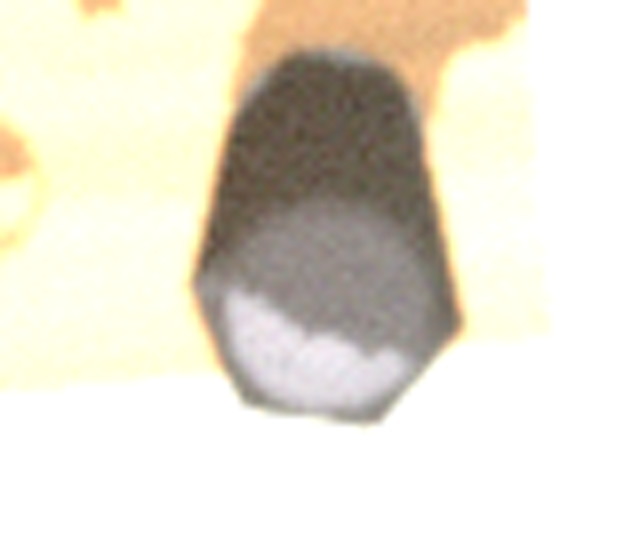

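Bottom edge runs (245,402)→(378,422), left edge (197,280)→(245,402). Flat normals are therefore at about 37.5° plus multiples of 60°. I'll close the fingers along 37.5°, i.e. yaw 127.5.

```bash
python3 -m handwheel '[[1,0,0,0,0,0,0.113],[1,0,0,0,0,0,0.113],[1,0,0,0,0,0,0.113],[1,0,0,0,0,0,0.113],[1,0,0,0,0,0,0.113],[1,0,0,0,0,0,0.113],[1,1.25,-0.6,2,0,0,0],[1,0,0,2,0,0,0],[1,0,0,2,0,0,0],[1,0,0,0,0,0,0],[1,0,0,0,0,0,0]]'
python3 - <<'E'
from h import *
s=snapshot('wrist');save(s,'w3.png');st=sense();print(st['tool_pos'],st['tcp_rot'],st['joint_pos'])
print([ (np.round(d['location']),d['conf']) for n in ('driver_mid',) for d in place_of(s,n)[:3]])
E
```

```text
time: 3.77
tool_pos: [479.3, 397.1, 287.4]
tcp_rot: [-179.8, -0.0, 127.8]
ft_force: [0.1, 0.1, -0.2]
finger_gap: 85.1
grip_force: 0.0
[480.15699591 397.34884937 289.11976287] [ 1.79993299e+02 -1.05663542e-02  1.27775937e+02] [ 3.48908175e+01  1.03079959e+01  7.79060540e+01  1.08955265e-02
  9.17797889e+01 -2.88478000e+00]
[(array([490., 390., 171.]), 0.97)]
```

View pics/w3.png

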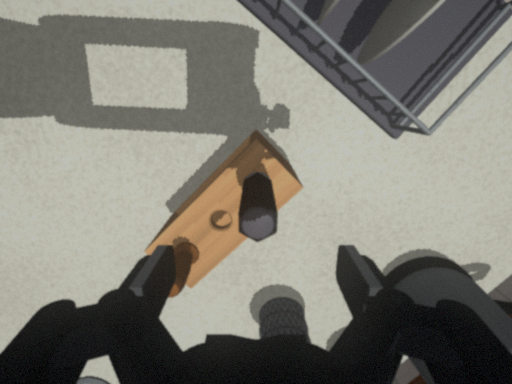

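Driver butt is centred at about (257,222), with a hexagon vertex pointing down the image at (258,241), so the flats face the fingers. Correcting the position and descending.

```bash
python3 -m handwheel '[[1,-1,0.27,0,0,0,0],[1,0,0,2,0,0,0],[1,0,0,3,0,0,0],[1,0,0,3,0,0,0],[1,0,0,2.5,0,0,0],[1,0,0,1,0,0,0],[1,0,0,0,0,0,0],[1,0,0,0,0,0,0]]'
python3 - <<'E'
from h import *
a=snapshot('scene');st=sense();print(st['tool_pos'],st['tcp_rot'],st['ft_force'])
print([ (np.round(d['location']),d['conf']) for n in ('driver_mid',) for d in place_of(a,n)[:3]])
E
```

```text
time: 4.53
tool_pos: [490.0, 390.4, 174.6]
tcp_rot: [179.9, 0.0, 127.7]
ft_force: [0.2, -0.7, 1.3]
finger_gap: 85.5
grip_force: 0.0
[490.54871293 390.93354721 175.8092036 ] [1.79818473e+02 1.54858938e-02 1.27688426e+02] [0.80420162 0.67647904 0.31996267]
[(array([488., 390., 171.]), 0.7)]
```

```bash
python3 -m handwheel '[[-1,0,0,0,0,0,0],[-1,0,0,0,0,0,0],[-1,0,0,0,0,0,0],[-1,0,0,0,0,0,0],[-1,0,0,0,0,0,0],[-1,0,0,0,0,0,0],[-1,0,0,0,0,0,0],[-1,0,0,0,0,0,0],[-1,0,0,0,0,0,0]]' 60
```

```text
time: 5.38
tool_pos: [489.3, 390.4, 173.8]
tcp_rot: [180.0, 0.0, 127.7]
ft_force: [-1.7, -3.0, 5.1]
finger_gap: 29.2
grip_force: 49.2
```

```bash
python3 -m handwheel '[[-1,0,0,-2,0,0,0],[-1,0,0,-3,0,0,0],[-1,0,0,-4,0,0,0],[-1,0,0,-4,0,0,0],[-1,0,0,-2,0,0,0],[-1,0,0,0,0,0,0],[-1,0,0,0,0,0,0],[-1,0,0,0,0,0,0]]'
python3 - <<'E'
from h import *
a=snapshot('scene');b=snapshot('wrist');st=sense();print(st['tool_pos'],st['tcp_rot'],st['ft_force'],st['finger_gap'],st['grip_force'],st['joint_pos'])
save(a,'a2.png');save(b,'w4.png')
for s in(a,b):print([ (n,np.round(d['location']),d['conf']) for n in ('driver_mid','blade_tip') for d in place_of(s,n)[:2]])
p=proj(a,[st['tool_pos'][0],st['tool_pos'][1],st['tool_pos'][2]-140]).astype(int);print(p,-np.array(a['R']).T@a['t'])
im=cv2.imread('pics/a2.png');
cv2.imwrite('pics/a2c.png',np.hstack([cv2.resize(im[p[1]-40:p[1]+20,p[0]-20:p[0]+20],(300,450),interpolation=cv2.INTER_CUBIC),cv2.resize(cv2.imread('pics/w4.png')[150:,100:420],(480,450))[:,:]]))
E
```

```text
time: 6.05
tool_pos: [488.7, 390.1, 321.1]
tcp_rot: [-179.8, -0.0, 127.7]
ft_force: [-0.6, 0.0, -3.7]
finger_gap: 29.7
grip_force: 50.4
[488.40050193 389.8429136  320.19055448] [-1.79733428e+02 -1.99229905e-02  1.27697922e+02] [-0.08305012 -0.21228378 -2.96083498] 29.323774152523068 50.42373728938401 [ 3.38961397e+01  1.05789381e+01  7.44010938e+01  2.21338818e-03
  9.52872742e+01 -3.80163019e+00]
[('blade_tip', array([469., 275., 112.]), 0.7), ('blade_tip', array([492., 388., 170.]), 0.45)]
[('driver_mid', array([488., 392., 317.]), 0.76), ('blade_tip', array([484., 392., 166.]), 0.45)]
[404 260] [979.36716088 524.79922189 786.86372334]
```

View pics/a2c.png

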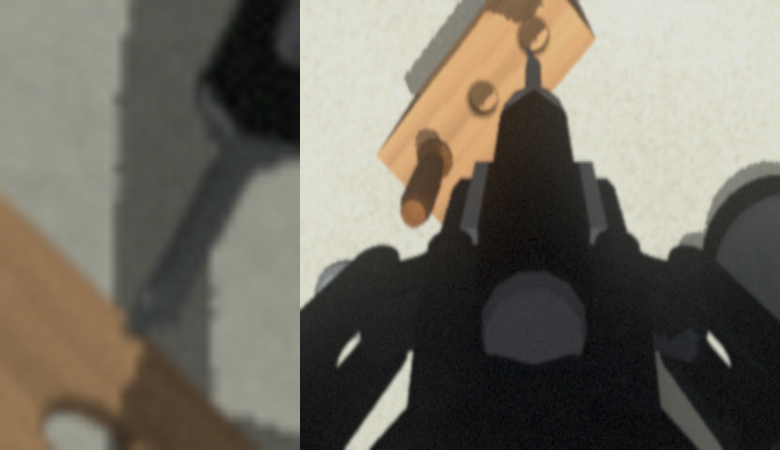

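Gripped well: the gap is 29.3 mm. The wrist view shows the blade tip at about (533,55) in the right half. I'll zoom in to read the blade's direction relative to the gripper.

Run:
```python
from h import *
b=cv2.imread('pics/w4.png');a=cv2.imread('pics/a2.png')
# crop of w4: scale 480/320=1.5, 450/234=1.92 ; tip at (100+(533-300)/1.5,150+60/1.92)
u,v=100+233/1.5,150+65/1.92;u,v=int(u),int(v);print(u,v)
f=lambda im,u,v,r:cv2.resize(cv2.convertScaleAbs(im[v-r:v+r,u-r:u+r],alpha=1.8),(400,400),interpolation=cv2.INTER_CUBIC)
cv2.imwrite('pics/z.png',np.hstack([f(b,u,v,22),f(a,406,250,22)]))
```

```text
255 183
```

View pics/z.png

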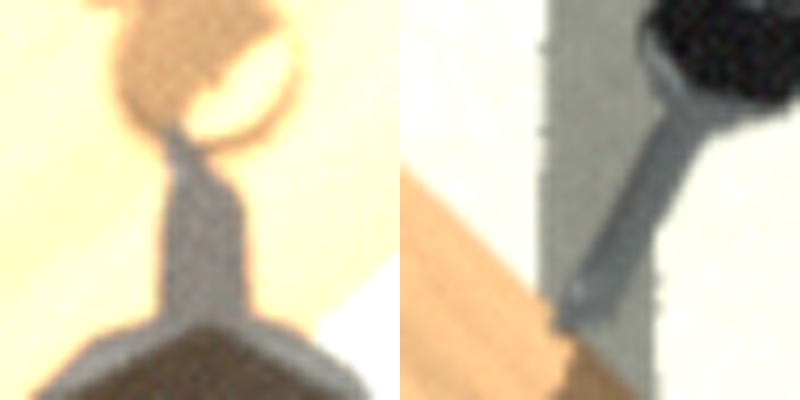

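Run:
```python
from h import *
s=snapshot('wrist')
P=[ray(s,(233+u/9.09,161+v/9.09),166.4) for u,v in((165,125),(212,157))]
d=P[1]-P[0];print(P,np.hypot(*d[:2]),np.degrees(np.arctan2(d[1],d[0])),sense()['tool_pos'])
```

```text
[array([480.42910904, 391.70606813, 166.4       ]), array([486.97198737, 391.9928033 , 166.4       ])] 6.549158262541227 2.5093252217645663 [488.95486321 390.24203434 322.2485028 ]
```

The tip edge slants right and down (visible part about 2.5°, right end hidden). Of the three candidates this fits only the blade at finger direction −60°. So I need the finger direction at slot + 60°, about 94°. Next: rise, cross over to the cover and turn.

```bash
python3 -m handwheel '[[-1,0,0,-3.5,0,0,0],[-1,0,0,-3.5,0,0,0],[-1,-2.9,-2.3,0,0,0,0],[-1,-2.9,-2.3,0,0,0,0],[-1,-2.9,-2.3,0,0,0,0],[-1,-2.9,-2.3,0,0,0,0],[-1,-2.9,-2.3,0,0,0,0],[-1,-2.9,-2.3,0,0,0,0],[-1,-2.9,-2.3,0,0,0,0],[-1,-2.9,-2.3,0,0,0,0],[-1,-2.9,-2.3,0,0,0,0],[-1,-2.9,-2.3,0,0,0,0]]'
python3 -m handwheel '[[-1,0,0,0,0,0,-0.11],[-1,0,0,0,0,0,-0.11],[-1,0,0,0,0,0,-0.11],[-1,0,0,0,0,0,-0.11],[-1,0,0,0,0,0,-0.11],[-1,0,0,0,0,0,-0.11],[-1,0,0,2,0,0,-0.11],[-1,0,0,3,0,0,-0.11],[-1,0,0,3,0,0,-0.1],[-1,0,0,2,0,0,0],[-1,0,0,0,0,0,0],[-1,0,0,0,0,0,0]]'
python3 - <<'E'
from h import *
s=snapshot('wrist');a=snapshot('scene');st=sense();print(st['tool_pos'],st['tcp_rot'],st['joint_pos'])
for c in(s,a):print([ (n,np.round(d['location'],1),d['conf']) for n in ('cover','outlet_top','driver_mid') for d in place_of(c,n)[:2]])
save(s,'w5.png')
p=proj(s,[482,11,15]);print(p)
u,v=p.astype(int);r=75;im=cv2.imread('pics/w5.png')[max(v-r,0):v+r,u-r:u+r];cv2.imwrite('pics/w5c.png',cv2.resize(im,None,fx=4,fy=4,interpolation=cv2.INTER_CUBIC));print(max(v-r,0),u-r)
E
```

```text
time: 7.4
tool_pos: [484.1, 18.7, 393.4]
tcp_rot: [180.0, 0.0, 127.7]
ft_force: [0.8, -0.5, -2.6]
finger_gap: 29.8
grip_force: 50.2
time: 8.4
tool_pos: [483.8, 20.3, 292.5]
tcp_rot: [180.0, -0.1, -176.2]
ft_force: [-0.8, 0.1, -2.3]
finger_gap: 29.4
grip_force: 50.4
[485.32776091  20.2536922  295.35353959] [-1.79980404e+02  1.50827809e-01 -1.76185973e+02] [-3.66089963e+00 -1.14845131e+01  9.89077217e+01  1.92008327e-04
  9.24246960e+01 -9.74748924e+01]
[('cover', array([478.6,  14. ,  11.9]), 0.71), ('outlet_top', array([485.1,  12.8,  12.7]), 0.97), ('outlet_top', array([477.6,  12.1,  16.9]), 0.61), ('driver_mid', array([484.1,  18.6, 286.7]), 0.79)]
[('cover', array([483.6,  13.9,  13.5]), 0.78), ('cover', array([ 514.7, -190.9,   -1.4]), 0.25), ('outlet_top', array([485.8,  11.2,   7.1]), 0.88), ('driver_mid', array([689.4, 197.7,   1.5]), 0.28)]
[249.74650025 157.45658802]
82 174
```

View pics/w5c.png

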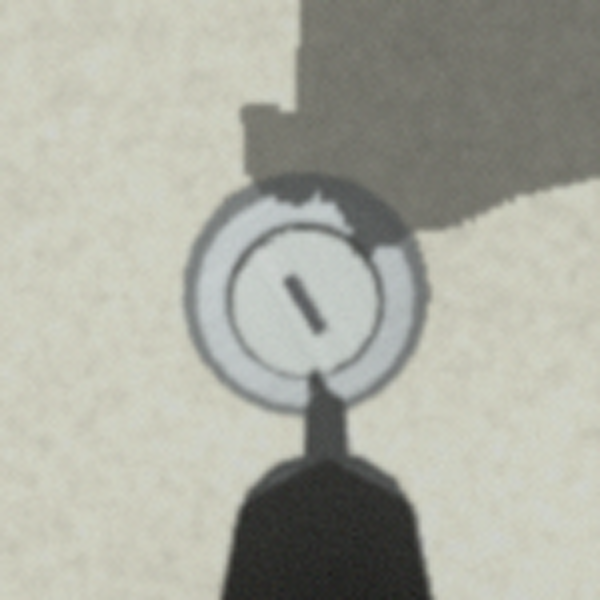

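The slot is clear: (289,278)→(321,332) in the 4x crop, with the disc centred at about (305,302) and the blade tip visible at (315,375).

```bash
cat >> h.py <<'E'
def off(world,yaw):
    y=np.radians(yaw);return np.round([world[0]*np.cos(y)+world[1]*np.sin(y), world[0]*np.sin(y)-world[1]*np.cos(y)],1)
E
python3 - <<'E'
from h import *
s=snapshot('wrist');st=sense();t=st['tool_pos'];print(t,st['tcp_rot'])
g=lambda u,v,z:ray(s,(174+u/4,82+v/4),z)
a,b=g(289,278,15),g(321,332,15);d=b-a
print('slot ang',np.degrees(np.arctan2(d[1],d[0])),np.hypot(*d[:2]),'mid',(a+b)/2,'disc',g(305,302,15))
q=np.array(proj(s,[t[0],t[1],t[2]-153.8]));print('tip px',q,(q-[174,82])*4, 'seen tip at tipz',g(315,375,t[2]-153.8))
print('off',off(((a+b)/2-t)[:2],st['tcp_rot'][2]))
E
```

```text
[484.88265119  20.2784467  294.02847871] [-1.79992325e+02  6.56779698e-02 -1.76155567e+02]
slot ang 33.887196081916564 23.110755277042287 mid [485.90289318  11.68755733  15.        ] disc [484.72228329  11.5718279   15.        ]
tip px [256.41166822 181.57767274] [329.64667287 398.31069095] seen tip at tipz [478.89972508  16.09162483 140.22847871]
off [-0.4 -8.6]
```

The tip's visible end is 7.3 mm from the tool axis at 35°, which confirms the blade direction, and the slot is at 34°. I'll centre over it and go down in stages.

```bash
python3 -m handwheel '[[-1,0,-0.85,2,0,0,0],[-1,0,0,3,0,0,0],[-1,0,0,3,0,0,0],[-1,0,0,2,0,0,0],[-1,0,0,0.8,0,0,0],[-1,0,0,0,0,0,0],[-1,0,0,0,0,0,0]]'
python3 - <<'E'
from h import *
s=snapshot('wrist');st=sense();t=st['tool_pos'];print(t,st['tcp_rot'])
save(s,'w6.png')
q=proj(s,[485.5,11.7,15]);print(q,proj(s,[t[0],t[1],t[2]-153.8]))
u,v=q.astype(int);r=35;print(u-r,v-r)
cv2.imwrite('pics/w6c.png',cv2.resize(cv2.convertScaleAbs(cv2.imread('pics/w6.png')[v-r:v+r,u-r:u+r],alpha=1.2),(560,560),interpolation=cv2.INTER_CUBIC))
E
```

```text
time: 9.43
tool_pos: [485.4, 11.8, 186.1]
tcp_rot: [-180.0, 0.0, -176.1]
ft_force: [-0.2, 0.2, -1.7]
finger_gap: 29.3
grip_force: 50.4
[486.15373647  11.78410969 187.09571195] [-1.79980569e+02  1.34497726e-01 -1.76145285e+02]
[256.23028052 177.63431696] [256.30781127 182.86076658]
221 142
```

View pics/w6c.png

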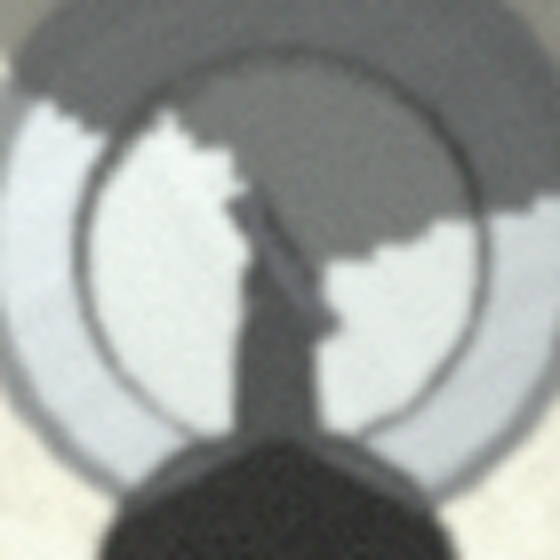

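Run:
```python
from h import *
s=snapshot('wrist');st=sense();t=st['tool_pos'];print(t,st['tcp_rot'])
g=lambda u,v,z:ray(s,(221+u/8,142+v/8),z)
print('disc',g(284,250,15),'slot',g(285,260,15),'tip end seen',g(250,265,t[2]-153.8), 'ring L/R',g(-3,250,10),g(80,250,15),g(488,250,15))
for i in range(2):
    for n in('cover','outlet_top'): print(n,[(np.round(d['location'],1),d['conf']) for d in place_of(s,n)[:2]])
    s=snapshot('top')
```

```text
[486.45307096  11.73890546 187.50121178] [-179.97091356    0.18559014 -176.14772191]
disc [481.7767086   11.60745944  15.        ] slot [483.1749235   11.83909891  15.        ] tip end seen [479.28814095   7.0084248   33.70121178] ring L/R [485.69635037 -28.12764094  10.        ] [483.6274115  -16.23871264  15.        ] [479.92637491  39.44807617  15.        ]
cover [(array([476.1,  10.5,  14.2]), 0.75)]
outlet_top [(array([481.8,   9.7,   9.1]), 0.7)]
cover [(array([484. ,  11.3,   9.9]), 0.51), (array([ 513.1, -186.1,   -2.3]), 0.45)]
outlet_top [(array([481.9,  11.1,  11.6]), 0.79)]
```

Disc centre measures about (482.5, 11.6) and the tip centre about (485.1, 10.9). I'll shift by −2.7, +0.5 and lower until the blade is just above the face.

```bash
python3 -m handwheel '[[-1,0.26,0.07,0.3,0,0,0],[-1,0,0,0.6,0,0,0],[-1,0,0,0.5,0,0,0],[-1,0,0,0,0,0,0],[-1,0,0,0,0,0,0]]'
python3 -m handwheel '[[-1,0,0,0.1,0,0,0],[-1,0,0,0.1,0,0,0],[-1,0,0,0.1,0,0,0],[-1,0,0,0,0,0,0],[-1,0,0,0,0,0,0]]'
python3 -c "
from h import *
s=sense();print(s['tool_pos'],s['ft_force'])"
```

```text
time: 10.25
tool_pos: [481.9, 12.4, 170.4]
tcp_rot: [180.0, -0.1, -176.2]
ft_force: [0.5, -0.0, -2.7]
finger_gap: 29.5
grip_force: 50.4
time: 10.67
tool_pos: [482.5, 12.3, 168.3]
tcp_rot: [-180.0, 0.0, -176.1]
ft_force: [0.4, 0.4, -1.8]
finger_gap: 29.4
grip_force: 50.4
[482.52419083  12.34178888 168.3091989 ] [ 0.43193725  0.40365707 -1.82240145]
```

```bash
python3 -m handwheel '[[-1,0,0,0.1,0,0,0],[-1,0,0,0,0,0,0],[-1,0,0,0,0,0,0]]'
python3 -m handwheel '[[-1,0,0,0.1,0,0,0],[-1,0,0,0,0,0,0],[-1,0,0,0,0,0,0]]'
python3 -m handwheel '[[-1,0,0,0.1,0,0,0],[-1,0,0,0,0,0,0],[-1,0,0,0,0,0,0]]'
```

```text
time: 10.92
tool_pos: [482.5, 12.3, 167.3]
tcp_rot: [180.0, -0.0, -176.1]
ft_force: [-0.3, -0.1, -1.0]
finger_gap: 29.6
grip_force: 50.4
time: 11.17
tool_pos: [482.5, 12.3, 166.3]
tcp_rot: [-180.0, -0.0, -176.1]
ft_force: [-0.5, -0.3, -2.4]
finger_gap: 29.5
grip_force: 50.4
time: 11.42
tool_pos: [482.4, 12.3, 165.2]
tcp_rot: [180.0, -0.0, -176.2]
ft_force: [0.7, -1.5, -2.2]
finger_gap: 29.5
grip_force: 50.4
```

```bash
python3 -m handwheel '[[-1,0,0,0.1,0,0,0],[-1,0,0,0,0,0,0],[-1,0,0,0,0,0,0]]'
python3 -m handwheel '[[-1,0,0,0.1,0,0,0],[-1,0,0,0,0,0,0],[-1,0,0,0,0,0,0]]'
```

```text
time: 11.67
tool_pos: [482.7, 12.3, 164.6]
tcp_rot: [-180.0, 0.0, -176.1]
ft_force: [-1.1, -0.7, -0.2]
finger_gap: 29.6
grip_force: 50.8
time: 11.92
tool_pos: [482.9, 12.3, 164.2]
tcp_rot: [-180.0, 0.1, -176.1]
ft_force: [-1.5, 1.2, 4.8]
finger_gap: 29.4
grip_force: 51.5
```

Contact is at tip z ≈ 10.7, about 4 mm below the face, so the blade is in the slot. Turning clockwise while following it down.

```bash
python3 -m handwheel '[[-1,0,0,0.02,0,0,0.08],[-1,0,0,0,0,0,0.08],[-1,0,0,0,0,0,0.08],[-1,0,0,0.02,0,0,0.08],[-1,0,0,0.025,0,0,0.08],[-1,0,0,0.025,0,0,0.08],[-1,0,0,0,0,0,0],[-1,0,0,0,0,0,0]]' 80
python3 -c "
from h import *
s=sense();print(s['tool_pos'],s['ft_force'],s['wrist_torque'])"
```

```text
time: 12.58
tool_pos: [483.5, 11.7, 163.8]
tcp_rot: [-180.0, 0.2, 156.3]
ft_force: [-0.9, -2.9, 6.3]
finger_gap: 29.3
grip_force: 66.5
[483.51194407  11.68175988 163.80242304] [-0.87681263 -2.87162029  6.27565232] [-0.70287604  0.20395313  0.06728406]
```

```bash
python3 -m handwheel '[[-1,0,0,0.025,0,0,0.08],[-1,0,0,0.025,0,0,0.08],[-1,0,0,0.025,0,0,0.08],[-1,0,0,0.025,0,0,0.08],[-1,0,0,0.025,0,0,0.08],[-1,0,0,0.025,0,0,0.08],[-1,0,0,0.025,0,0,0.08],[-1,0,0,0.025,0,0,0.08],[-1,0,0,0,0,0,0],[-1,0,0,0,0,0,0]]'
python3 -c "
from h import *
s=sense();print(s['tool_pos'],s['ft_force'],s['wrist_torque'],s['joint_pos'][5])"
```

```text
time: 13.42
tool_pos: [483.1, 11.5, 161.7]
tcp_rot: [180.0, 0.1, 119.6]
ft_force: [-2.7, -2.5, 8.6]
finger_gap: 29.6
grip_force: 66.7
[483.08547084  11.53272477 161.71290161] [-2.70244975 -2.45744128  8.63959596] [-0.89318583  0.80142704  0.10683764] -34.27591899474517
```

```bash
python3 -m handwheel '[[-1,0,0,0.025,0,0,0.08],[-1,0,0,0.025,0,0,0.08],[-1,0,0,0.025,0,0,0.08],[-1,0,0,0.025,0,0,0.08],[-1,0,0,0.025,0,0,0.08],[-1,0,0,0.025,0,0,0.08],[-1,0,0,0.025,0,0,0.08],[-1,0,0,0,0,0,0],[-1,0,0,0,0,0,0]]'
python3 -c "
from h import *
s=sense();print(s['tool_pos'],s['ft_force'],s['wrist_torque'],s['joint_pos'][5])"
python3 -m handwheel '[[-1,0,0,0.02,0,0,0.08],[-1,0,0,0.02,0,0,0.08],[-1,0,0,0.02,0,0,0.08],[-1,0,0,0,0,0,0.08],[-1,0,0,0,0,0,0],[-1,0,0,0,0,0,0]]'
python3 -c "
from h import *
s=sense();print(s['tool_pos'],s['ft_force'],s['wrist_torque'],s['joint_pos'][5])"
```

```text
time: 14.17
tool_pos: [482.8, 11.7, 159.8]
tcp_rot: [180.0, 0.1, 87.6]
ft_force: [-3.4, -1.8, 8.4]
finger_gap: 29.3
grip_force: 66.6
[482.75168615  11.73208255 159.84358605] [-3.39574668 -1.81922615  8.38424586] [-0.71086394  1.17331998  0.11964306] -2.1905751427986213
time: 14.67
tool_pos: [482.6, 11.9, 159.1]
tcp_rot: [180.0, 0.0, 69.2]
ft_force: [-4.0, -1.4, 8.3]
finger_gap: 29.2
grip_force: 66.6
[482.56099445  11.90071513 159.08184368] [-3.99744699 -1.4351561   8.29146331] [-0.43318686  1.31915757  0.12974649] 16.13872389349061
```

```bash
python3 -m handwheel '[[-1,0,0,0.02,0,0,0.08],[-1,0,0,0.02,0,0,0.08],[-1,0,0,0.02,0,0,0.08],[-1,0,0,0,0,0,0.08],[-1,0,0,0,0,0,0],[-1,0,0,0,0,0,0]]'
python3 -c "
from h import *
s=sense();print(s['tool_pos'],s['ft_force'],s['wrist_torque'],s['joint_pos'][5])"
python3 -m handwheel '[[-1,0,0,0,0,0,0.08],[-1,0,0,0,0,0,0.08],[-1,0,0,0,0,0,0.08],[-1,0,0,0,0,0,0.08],[-1,0,0,0,0,0,0],[-1,0,0,0,0,0,0]]'
python3 -c "
from h import *
s=sense();print(s['tool_pos'],s['ft_force'],s['wrist_torque'],s['joint_pos'][5])"
```

```text
time: 15.17
tool_pos: [482.6, 12.1, 158.9]
tcp_rot: [180.0, 0.0, 50.9]
ft_force: [-6.1, -0.1, 12.1]
finger_gap: 29.0
grip_force: 67.0
[482.56974216  12.06007944 158.8905586 ] [-6.10534553 -0.13428839 12.05078153] [-0.30089766  1.77810621  0.25728576] 34.47022379710058
time: 15.67
tool_pos: [482.7, 12.3, 158.9]
tcp_rot: [180.0, -0.0, 32.6]
ft_force: [-5.3, 0.4, 11.5]
finger_gap: 29.1
grip_force: 66.8
[482.71947517  12.34788862 158.91692296] [-5.31959915  0.43473224 11.49950864] [0.11022267 1.51456649 0.32345506] 52.80373604726562
```

```bash
python3 -m handwheel '[[-1,0,0,0,0,0,0.08],[-1,0,0,0,0,0,0.08],[-1,0,0,0,0,0,0.08],[-1,0,0,0,0,0,0.08],[-1,0,0,0,0,0,0],[-1,0,0,0,0,0,0],[-1,0,0,0,0,0,0]]'
python3 -c "
from h import *
s=sense();print(s['tool_pos'],s['ft_force'],s['wrist_torque'],s['joint_pos'][5])"
```

```text
time: 16.25
tool_pos: [482.8, 12.4, 158.9]
tcp_rot: [180.0, -0.0, 14.3]
ft_force: [-4.4, 0.8, 11.1]
finger_gap: 29.4
grip_force: 66.9
[482.80171407  12.42932724 158.91898055] [-4.43169461  0.82638324 11.06321807] [0.13792759 1.47420241 0.2483896 ] 71.10693314155894
```

Torque has levelled off near the clutch value (about 0.25–0.32) over 0.6 rad of turning with z constant, so the cover is home and the clutch has slipped. Easing back slightly, then lifting straight up.

```bash
python3 -m handwheel '[[-1,0,0,-0.05,0,0,-0.06],[-1,0,0,-0.3,0,0,0],[-1,0,0,-0.6,0,0,0],[-1,0,0,-1.5,0,0,0],[-1,0,0,-3,0,0,0],[-1,0,0,-4,0,0,0],[-1,0,0,-4,0,0,0],[-1,0,0,-4,0,0,0],[-1,0,0,-4,0,0,0],[-1,0,0,-2,0,0,0],[-1,0,0,0,0,0,-0.1],[-1,0,0,0,0,0,-0.1]]'
python3 -m handwheel '[[-1,0,0,0,0,0,-0.12],[-1,0,0,0,0,0,-0.12],[-1,0,0,0,0,0,-0.12],[-1,0,0,0,0,0,-0.12],[-1,0,0,0,0,0,-0.12],[-1,0,0,0,0,0,-0.12],[-1,0,0,0,0,0,-0.12],[-1,0,0,0,0,0,-0.12],[-1,0,0,0,0,0,-0.12],[-1,0,0,0,0,0,-0.12],[-1,0,0,0,0,0,-0.12],[-1,0,0,0,0,0,-0.12]]'
python3 - <<'E'
from h import *
s=snapshot('scene');st=sense();print(st['tool_pos'],st['tcp_rot'],st['joint_pos'])
for n in('cover','outlet_top'): print(n,[(np.round(d['location'],1),d['conf']) for d in place_of(s,n)[:2]])
print(off((np.array([488.7,390.2])-st['tool_pos'][:2]),127.7))
E
```

```text
time: 17.25
tool_pos: [483.4, 12.3, 395.1]
tcp_rot: [179.8, -0.3, 29.3]
ft_force: [0.7, -0.1, -1.9]
finger_gap: 28.9
grip_force: 69.2
time: 18.25
tool_pos: [482.6, 12.3, 392.3]
tcp_rot: [180.0, 0.0, 111.9]
ft_force: [0.6, 0.3, -2.5]
finger_gap: 29.0
grip_force: 69.1
[482.56537332  12.3323076  392.36519405] [1.79968635e+02 1.40210638e-02 1.12428921e+02] [-4.62590125e+00 -1.15244440e+01  8.89449027e+01  1.82303690e-03
  1.02545231e+02 -2.70544293e+01]
cover [(array([486.3,   9.2,   7.6]), 0.52)]
outlet_top [(array([484.3,  10.2,   8.6]), 0.6), (array([ 393.1, -350.3,    5.2]), 0.44)]
[295.2 235.9]
```

```bash
python3 -m handwheel '[[-1,0,0,0,0,0,-0.09],[-1,0,0,0,0,0,-0.09],[-1,0,0,0,0,0,-0.09],[-1,3,2.4,0,0,0,0],[-1,3,2.4,0,0,0,0],[-1,3.2,2.5,0,0,0,0],[-1,3.2,2.5,0,0,0,0],[-1,3.2,2.5,0,0,0,0],[-1,3.2,2.5,0,0,0,0],[-1,3.2,2.5,0,0,0,0],[-1,3.2,2.5,0,0,0,0],[-1,2.3,2.0,0,0,0,0]]'
python3 -m handwheel '[[-1,1.9,1.6,0,0,0,0],[-1,0,0,2,0,0,0],[-1,0,0,3,0,0,0],[-1,0,0,2,0,0,0],[-1,0,0,0,0,0,0],[-1,0,0,0,0,0,0]]'
python3 - <<'E'
from h import *
s=snapshot('wrist');st=sense();t=st['tool_pos'];print(t,st['tcp_rot'],off((np.array([488.7,390.2])-t[:2]),st['tcp_rot'][2]))
for n in('driver_mid','hole_a','blade_tip'): print(n,[(np.round(d['location'],1),d['conf']) for d in place_of(s,n)[:3]])
save(s,'w7.png')
E
```

```text
time: 19.4
tool_pos: [489.4, 366.5, 391.8]
tcp_rot: [180.0, -0.0, 126.9]
ft_force: [0.2, -0.0, -1.9]
finger_gap: 29.1
grip_force: 68.8
time: 19.9
tool_pos: [491.0, 387.6, 320.6]
tcp_rot: [-179.8, -0.0, 126.9]
ft_force: [0.4, -0.3, -1.0]
finger_gap: 29.0
grip_force: 69.2
[491.7312298  387.94318293 322.84833229] [1.79987239e+02 1.60012336e-03 1.26969793e+02] [ 3.6 -1.1]
driver_mid [(array([492.6, 386.1, 320.6]), 0.91)]
hole_a [(array([480.4, 336.3, 116. ]), 0.79), (array([486.8, 387.4, 120.2]), 0.71)]
blade_tip [(array([488.5, 387.2, 167.5]), 0.48)]
```

```bash
python3 -m handwheel '[[-1,0.3,-0.1,0,0,0,-0.013],[-1,0,0,0,0,0,0],[-1,0,0,0,0,0,0],[-1,0,0,0,0,0,0]]'
python3 - <<'E'
from h import *
s=snapshot('wrist');st=sense();t=st['tool_pos'];print(t,st['tcp_rot'])
save(s,'w7.png')
a=cv2.imread('pics/w4.png')[130:290,195:315];b=cv2.imread('pics/w7.png')[130:290,195:315]
cv2.imwrite('pics/cmp.png',np.hstack([cv2.resize(cv2.convertScaleAbs(x,alpha=1.5),(400,533),interpolation=cv2.INTER_CUBIC) for x in(a,b)]))
E
```

```text
time: 20.43
tool_pos: [489.0, 389.8, 322.4]
tcp_rot: [180.0, 0.0, 127.9]
ft_force: [0.7, -0.5, -2.6]
finger_gap: 28.8
grip_force: 69.3
[489.02021844 389.80642367 322.17169449] [1.79982191e+02 2.57471688e-03 1.27865748e+02]
```

View pics/cmp.png

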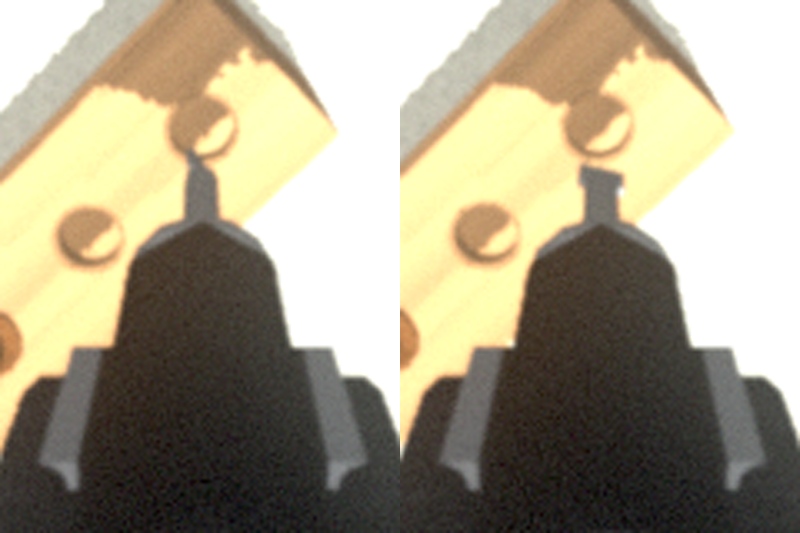

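Driver and hole sit at the same pixels as just after the pick (hole at (200,125) in both), and only the blade has turned, by the clutch slip. Lowering into the same hole.

```bash
python3 -m handwheel '[[-1,0,0,3,0,0,0],[-1,0,0,3,0,0,0],[-1,0,0,3,0,0,0],[-1,0,0,2,0,0,0],[-1,0,0,1,0,0,0],[-1,0,0,0,0,0,0],[-1,0,0,0,0,0,0]]'
python3 -m handwheel '[[-1,0,0,0.7,0,0,0],[-1,0,0,0.6,0,0,0],[-1,0,0,0.6,0,0,0],[-1,0,0,0,0,0,0],[-1,0,0,0,0,0,0]]'
```

```text
time: 21.07
tool_pos: [489.1, 389.8, 202.4]
tcp_rot: [-180.0, 0.0, 127.9]
ft_force: [0.4, -0.2, -1.0]
finger_gap: 29.1
grip_force: 69.5
time: 21.48
tool_pos: [489.0, 389.7, 182.8]
tcp_rot: [-180.0, 0.0, 127.9]
ft_force: [0.3, 0.4, -2.9]
finger_gap: 29.1
grip_force: 69.6
```

```bash
python3 -m handwheel '[[-1,0,0,0.4,0,0,0],[-1,0,0,0.3,0,0,0],[-1,0,0,0.1,0,0,0],[-1,0,0,0.1,0,0,0],[-1,0,0,0,0,0,0],[-1,0,0,0,0,0,0]]'
python3 -c "
from h import *
s=sense();print(s['tool_pos'],s['ft_force'])"
```

```text
time: 21.98
tool_pos: [489.1, 389.8, 174.0]
tcp_rot: [180.0, 0.0, 127.9]
ft_force: [0.6, -0.8, -2.0]
finger_gap: 29.3
grip_force: 69.7
[489.11797909 389.82083041 173.97296558] [ 0.62932119 -0.76026439 -1.9831521 ]
```

Nearly seated. Half a millimetre more, then release and withdraw upwards.

```bash
python3 -m handwheel '[[-1,0,0,0.05,0,0,0],[-1,0,0,0.05,0,0,0],[-1,0,0,0,0,0,0],[1,0,0,0,0,0,0],[1,0,0,0,0,0,0],[1,0,0,0,0,0,0],[1,0,0,0,0,0,0],[1,0,0,0,0,0,0],[1,0,0,0,0,0,0],[1,0,0,0,0,0,0],[1,0,0,0,0,0,0]]'
python3 -m handwheel '[[1,0,0,-1,0,0,0],[1,0,0,-3,0,0,0],[1,0,0,-4,0,0,0],[1,0,0,-4,0,0,0],[1,0,0,-3,0,0,0],[1,0,0,0,0,0,0],[1,0,0,0,0,0,0],[1,0,0,0,0,0,0]]'
python3 - <<'E'
from h import *
st=sense();print(st['tool_pos'],st['finger_gap'],st['grip_force'],st['ft_force'])
w=snapshot('wrist');s=snapshot('scene');t=snapshot('top')
for c in(w,s,t):
  for n in('driver_mid','cover','crosshead'): print(n,[(np.round(d['location'],1),d['conf']) for d in place_of(c,n)[:2]])
save(w,'w8.png');save(s,'s8.png')
a=cv2.resize(cv2.imread('pics/w8.png'),(400,300));b=cv2.resize(cv2.imread('pics/s8.png'),(400,300));cv2.imwrite('pics/f.png',np.hstack([a,b]))
E
```

```text
time: 22.9
tool_pos: [489.0, 389.8, 172.9]
tcp_rot: [-180.0, -0.0, 127.9]
ft_force: [-0.6, -0.8, 0.5]
finger_gap: 85.2
grip_force: 0.0
time: 23.57
tool_pos: [489.0, 389.7, 323.2]
tcp_rot: [180.0, 0.0, 127.9]
ft_force: [0.3, 0.6, -0.6]
finger_gap: 85.4
grip_force: 0.0
[488.98654009 389.74398985 323.20046773] 85.3833943320148 0.0 [ 0.2912055   0.60585925 -0.61540376]
driver_mid [(array([490.5, 388.8, 167.7]), 0.73)]
cover []
crosshead [(array([471.5, 274.2, 112.4]), 0.87), (array([480.2, 332.9, 115.6]), 0.39)]
driver_mid [(array([489.4, 394.1, 169. ]), 0.69)]
cover [(array([484.2,  15. ,   9.6]), 0.68)]
crosshead [(array([473.6, 273.4, 117.5]), 0.6)]
driver_mid [(array([490.9, 394.2, 171.1]), 0.67), (array([ 391.2, -350.6,    2.1]), 0.37)]
cover [(array([485.9,   8.9,   7.6]), 0.51)]
crosshead [(array([ 387. , -356. ,    7.2]), 0.68), (array([467.8, 275.4, 114.4]), 0.58)]
```

View pics/f.png

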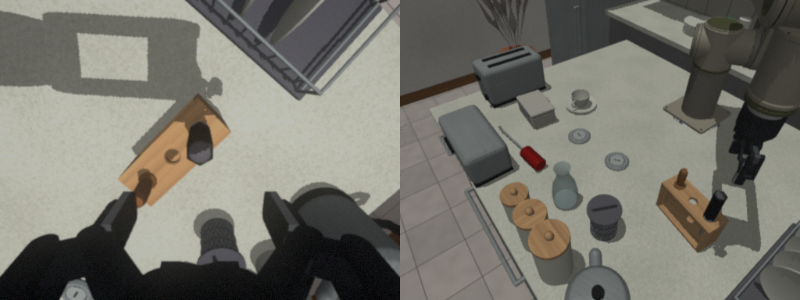

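The driver stands upright in its stand at (715,205) in the right half. The gripper is clear and everything else is in place.

```bash
python3 -c "
from bench import hand_in
print(hand_in())"
```

```text
the job is handed in; nothing more can be done
None
```

The job is handed in: the cover was screwed down to its hard stop and the driver's clutch slipped, the torque screwdriver is back upright in its original hole, and nothing else looks moved; no verdict came back.

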